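Stack the disc springs on a clamp post with faces alternating

ROBOT

A 6-joint arm with a two-finger parallel gripper is mounted at the origin on a cart in front of the work surface, level with it; the furniture and walls round the work are solid. World frame = base frame: x ahead of the robot, y to its left, z up, the work surface at z = 0. Lengths are in m, angles in rad, forces in N, time in s.
With the tool pointing down it reaches from about 0.4 to 0.925 m from the base axis. Payload 12.5 kg.
Tool frame: the origin (TCP) lies on the centre line of the jaws, within the pads' length; the fingertips stand 22 mm ahead of it and the grasp point (between the pads) lies 3 mm ahead of it (arm.nose_length is the distance from the TCP to the fingertips, in m); z points along the fingers, y is the line along which they close (so a half turn about z gives the same grasp; the last joint's range is limited). The gripper opens to 95 mm and grips with 3 to 60 N. Pads are 20 mm wide; open, the fingers measure 119 mm over their backs; the gripper's body (75 mm by 180 mm) begins 59 mm behind the grasp point.
Start: joints at [1.244, 0.491, 1.559, -0, 1.092, -0.106], TCP at [0.137, 0.61, 0.237] pointing down, gripper open.
Joint ranges: [-3.1, 3.1], [-0.84, 2.19], [0.05, 2.79], [-1.13, 4.28], [0.06, 2.93], [-2.69, 2.69]. Speed limits (rad/s): [2.22, 2.22, 2.79, 3.14, 3.14, 3.14].

INTERFACE

Orientations are given as [roll, pitch, yaw] about the fixed x, y, z axes, in that order (R = Rz(yaw) Ry(pitch) Rx(roll)).
In Python, from rig import arm, eyes gives the robot as it stands.
- The arm moves only by the tool step_arm, never from a script. Its argument "moves" is a list that holds one entry, the list of rows, each a list of 5 numbers: the finger opening in m, from 0 to 0.0951, then the shift along the tool's x, y, z in m, then the turn about the tool's z in rad. In form: [[[hand, dx, dy, dz, yaw], ...]]. A call has 1 to 10 rows; each row is the pose to reach, as a shift and turn from the pose commanded when the call began, along the tool's axes at that moment; what a row does not reach only later rows make up. A row lasts 1/10 s, in which the tool goes at most 50 mm and 8.59 degrees, less where a joint would pass 70% of its speed; a pose out of reach is approached as far as the arm can. A call with a gripper value outside its range is refused whole. The fingers move at their own pace and stop on an object; "force" is the grip in N (left out, the last holds). Time passes only in rows, so rows that repeat a pose let the fingers close. It gives the time, the measured TCP pose, the force, the opening and the grip force at its end, in the units of the state.
- arm.get_obs(): the state, without advancing time (a new reading comes with each control period).
- eyes.capture(name): name is "scene" or "top" or "wrist"; returns a dict with "color" (480x640x3 uint8, red, green, blue), "fx", "fy", "cx", "cy" (pixels), "k1" (the pictures are not rectified: a ray, as slopes to the right and down, at radius r is drawn at 1 + k1 r^2 times it, then the intrinsics apply), "R" (3x3) and "t" (3): a world point X has camera coordinates R X + t; the wrist camera has in their place "hand_eye" (4x4, takes a point from camera to tool coordinates, whose origin is the TCP and whose axes are the flange's). Camera axes: x right, y down, z forward; pixel columns grow to the right and rows downward; lengths in m; the calibration is good to about 2 mm. A picture is of the moment at which its call begins: read the wrist's pose just before it. There is no depth.
- arm.hand_in(): hands the job in; it is judged then, once.
The state is a dict: "clock": time; "joints": joint angles; "joint_vel": joint speeds; "joint_torque": joint torques, N m; "tool_pos": TCP position; "tcp_rot": TCP orientation; "force": force on the tool from outside, world axes, zero at the start; "ft_torque": the same for the moment, N m; "grip_width": finger opening in m; "grip_force": force on a finger pad.
Only numpy, scipy, OpenCV 4.12 (cv2) and the standard library are available. Lean on these libraries where they do the work, as an engineer would, in place of code of your own. Each camera call takes 0.05 s, during which the arm holds its last target. There are 200 camera calls.

TASK

The spring post of the flow-cell clamp already carries one cone washer, hollow side down. Add the two loose large cone washers over the post so that the faces alternate: the one lying hollow side up goes on next, and the one lying hollow side down goes on top of it, each resting fully down on the one below without being turned over. Leave the flat ring of the same diameter where it lies.

Things in the scene. Friction and masses are not known exactly. Their poses are not given: they have to be found in the camera images.
- arbor: Clamp base with its spring post, fixed to the bench: bare aluminium plate 80 x 80 x 12 mm with 4 mm screw heads at its corners; amid it a steel post 14 mm across, straight to 62 mm above the bench, tapering to a 5 mm tip at 76 mm. A 60 mm cone washer is already fixed on it, hollow down, from 12 to 27 mm above the bench. Origin: on the post's axis at bench level; z up.
- washer_hollow_up: Loose steel cone washer (0.12 kg) lying hollow side up like a shallow dish: outer diameter 60 mm, bore 30 mm, 15 mm high, foot 40 mm across. Its wide rim is at the top: upright outer edge 9 to 15 mm above its underside, to be gripped across 60 mm. Origin: on its axis at the underside; z up. Seated on the post's first washer its underside is 27 mm above the bench.
- washer_hollow_down: Same washer lying hollow side down like a low dome: outer diameter 60 mm, bore 30 mm, 15 mm high, flat top 40 mm across. Its wide rim is at the bottom: upright outer edge 0 to 6 mm above its underside, to be gripped across 60 mm with fingertips just above the bench. Origin: on its axis at the underside; z up. Seated on the other washer its underside is 42 mm above the bench.
- flat_ring: Loose flat steel spacer ring, outer diameter 60 mm, bore 30 mm, 9 mm thick, both faces flat; it is not part of this stack and stays where it lies. It and the two loose cone washers may lie in any order. Origin: on its axis at the underside; z up.
Things that resemble listed ones, but are neither listed nor needed, are in the scene too. Leave any turquoise look-alike of the washer_hollow_down alone.

How it is judged:
By the outcome, as a careful person would: the job done as asked, in the order asked, and still so for the second after the job is handed in, with the robot touching nothing.
It also fails if it takes over 61 s, if anything falls off the work surface, if the arm or the gripper's body presses on something with over 40 N, if the wrist force passes 120 N, or if a joint passes its speed limit or range.

## Working session

There is one attempt and no reset: what is moved stays moved. The work goes in short steps, Python scripts to look and compute and a tool call to move; the robot and the scene stay as the last step left them, time stands still between calls to the robot, and variables do not carry over. Pictures are saved under pics/ and viewed, at most 10 in all, crops included, and the job is handed in when it is done.

Besides the shell and the picture viewer there is one more tool, called after "Emit:" as name([rows], argument=value, ...), one row to a line, values as JSON. step_arm: Moves the arm, as the interface text tells. Its arguments: {"type":"object","properties":{"moves":{"type":"array"},"force":{"type":"number"}},"required":["moves"]}

```bash
mkdir -p pics
cat > h.py <<'E'
import numpy as np, cv2
from rig import arm, eyes
def cap(n,f=None):
    o=arm.get_obs(); c=eyes.capture(n)
    if f: cv2.imwrite('pics/'+f,c['color'][:,:,::-1])
    return o,c
E
python3 - <<'E'
from h import *
o,c=cap('top','top1.png'); np.savez('top.npz',**c)
print({k:v for k,v in c.items() if k!='color'})
o,c=cap('scene','scene1.png'); np.savez('scene.npz',**c)
print({k:v for k,v in c.items() if k!='color'}); print(o)
o,c=cap('wrist'); print(c['hand_eye'],c['fx'],c['k1'])
E
```

```text
{'fx': 497.5396783628154, 'fy': 497.5396783628154, 'cx': 322.75600578553775, 'cy': 241.01618762016327, 'k1': 0.029457372309436552, 'R': array([[-0.0254777 , -0.99967316, -0.00211335],
       [-0.98113009,  0.02541031, -0.19167174],
       [ 0.19166279, -0.00280988, -0.98145681]]), 't': array([-0.25532232,  0.48983392,  1.42793081])}
{'fx': 506.0004265448006, 'fy': 506.0004265448006, 'cx': 308.151228067255, 'cy': 244.12989185389594, 'k1': 0.03125208381060281, 'R': array([[ 0.6906693 , -0.72296793, -0.0171257 ],
       [-0.52957515, -0.48950592, -0.69277277],
       [ 0.49246937,  0.48754623, -0.72095256]]), 't': array([-0.52658393,  0.13864179,  1.40602591])}
{'clock': 0.05, 'joints': array([ 1.24438497e+00,  4.91555757e-01,  1.55944442e+00, -3.47913858e-05,
        1.09167784e+00, -1.05582814e-01]), 'joint_vel': array([ 0.0002629 , -0.00207792,  0.00044954,  0.00083531,  0.00096331,
        0.0018608 ]), 'joint_torque': array([ 3.12217009e-03, -6.14226937e+01, -2.58918482e+01,  6.95213210e-02,
        4.69692831e-02, -8.39189215e-05]), 'tool_pos': array([0.13680517, 0.60962573, 0.23606583]), 'tcp_rot': array([-3.14051008e+00, -8.36980320e-05,  2.92078012e+00]), 'force': array([0.02584604, 0.34410221, 0.25094622]), 'ft_torque': array([ 0.01734208, -0.02139886, -0.01350709]), 'grip_force': 0.0, 'grip_width': 0.09541763258108793}
[[ 2.47663624e-04 -9.62122443e-01 -2.72617577e-01  7.72566302e-02]
 [ 9.99999907e-01  3.34490298e-04 -2.72018491e-04 -3.13187122e-04]
 [ 3.52903030e-04 -2.72617484e-01  9.62122437e-01 -1.48871129e-01]
 [ 0.00000000e+00  0.00000000e+00  0.00000000e+00  1.00000000e+00]] 406.47706898175426 -0.06506037819371346
```

View pics/top1.png

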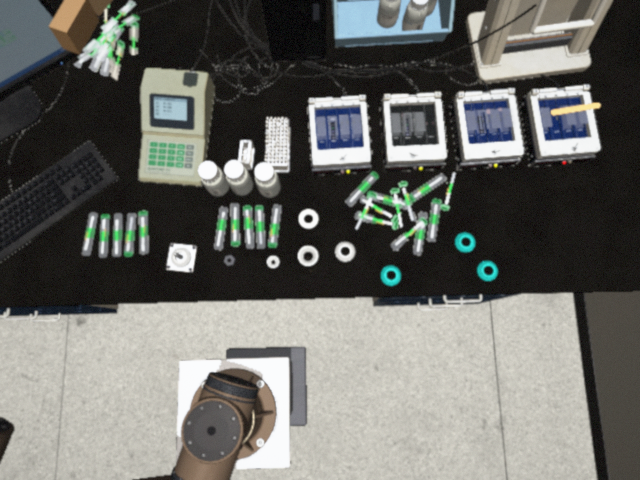

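View pics/scene1.png

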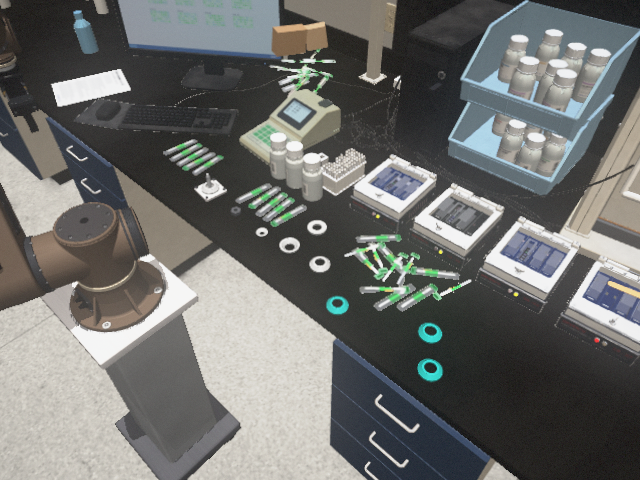

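The top view shows the arbor at (181,258), three large steel rings at (308,218), (308,256) and (345,251), small look-alikes at (273,262) and (229,260), and three turquoise look-alikes. The scene view shows the same three rings at (317,227), (289,245) and (319,264). I'll crop both for detail and measure positions.

```bash
cat >> h.py <<'E'
from scipy.spatial.transform import Rotation as Rn
def ray(c,uv,obs=None):
    """origin, directions (world) for pixels"""
    p=(np.atleast_2d(uv)-[c['cx'],c['cy']])/[c['fx'],c['fy']]
    q=p.copy()
    for _ in range(20): q=p/(1+c['k1']*(q**2).sum(1,keepdims=True))
    d=np.c_[q,np.ones(len(q))]
    if 'R' in c: return -c['R'].T@c['t'], d@c['R']
    T=np.eye(4); T[:3,:3]=Rn.from_euler('xyz',obs['tcp_rot']).as_matrix(); T[:3,3]=obs['tool_pos']
    T=T@c['hand_eye']; return T[:3,3], d@T[:3,:3].T
def onz(c,uv,z,obs=None):
    o,d=ray(c,uv,obs); return (o+d*((z-o[2])/d[:,2:]))[:,:2]
def proj(c,X,obs=None):
    X=np.atleast_2d(X)
    if 'R' in c: P=X@c['R'].T+c['t']
    else:
        T=np.eye(4); T[:3,:3]=Rn.from_euler('xyz',obs['tcp_rot']).as_matrix(); T[:3,3]=obs['tool_pos']
        T=np.linalg.inv(T@c['hand_eye']); P=X@T[:3,:3].T+T[:3,3]
    q=P[:,:2]/P[:,2:]; q=q*(1+c['k1']*(q**2).sum(1,keepdims=True))
    return q*[c['fx'],c['fy']]+[c['cx'],c['cy']]
E
python3 - <<'E'
from h import *
t=dict(np.load('top.npz'));s=dict(np.load('scene.npz'))
a=cv2.resize(t['color'][200:285,280:365],(400,400),interpolation=3)
b=cv2.resize(s['color'][205:285,260:340],(400,400),interpolation=3)
cv2.imwrite('pics/m1.png',np.hstack([a,b])[:,:,::-1])
print(onz(t,[(308,218),(308,256),(345,251),(273,262),(391,275)],.01)); print(onz(t,[(181,258)],.04))
print(onz(s,[(317,227),(289,245),(319,264)],.01),onz(s,[(210,186)],.03))
E
```

```text
[[ 0.56346606 -0.22449662]
 [ 0.44538151 -0.22215708]
 [ 0.45782315 -0.33447844]
 [ 0.42979699 -0.11629567]
 [ 0.3813007  -0.46978842]]
[[0.4442409  0.15210302]]
[[ 0.56135294 -0.23013342]
 [ 0.44828059 -0.22121004]
 [ 0.45356759 -0.33850687]] [[0.44843134 0.14876056]]
```

View pics/m1.png

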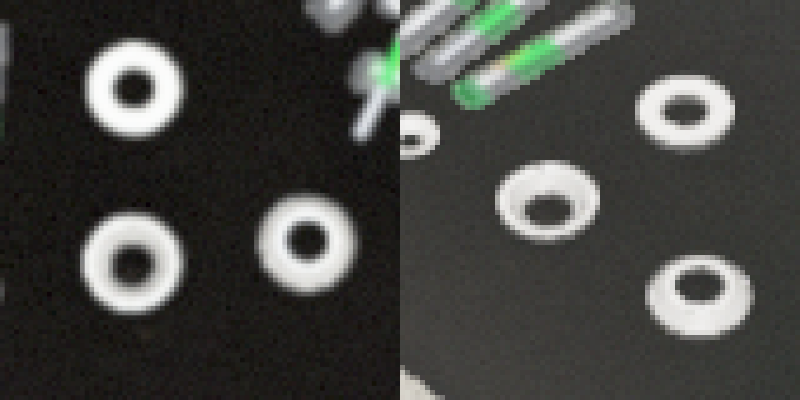

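The crops settle the identities. The ring at top (308,256) shows its dish, so it is hollow up, at about (0.446,-0.222). The one at (345,251) is a dome, so it is hollow down, at about (0.456,-0.336). The one at (308,218) is the flat ring. I'll move over the arbor for a wrist look.

Emit:
step_arm([
  [[0.08,-0.4,-0.38,0,0],[0.08,-0.4,-0.38,0,0],[0.08,-0.4,-0.38,0,0],[0.08,-0.4,-0.38,0,0],[0.08,-0.4,-0.38,0,0],[0.08,-0.4,-0.38,0,0],[0.08,-0.4,-0.38,0,0],[0.08,-0.4,-0.38,0,0],[0.08,-0.4,-0.38,0,0],[0.08,-0.4,-0.38,0,0]],
])

```text
clock: 1.15
tool_pos: [0.4159, 0.1925, 0.2367]
tcp_rot: [3.141, 0.0, 2.921]
force: [0.3, 1.4, 0.4]
grip_width: 0.08
grip_force: 0.0
```

Emit:
step_arm([
  [[0.08,-0.03,-0.03,0,0],[0.08,-0.03,-0.03,0,0],[0.08,-0.03,-0.03,0,0],[0.08,-0.03,-0.03,0,0]],
])

```text
clock: 1.55
tool_pos: [0.4373, 0.1592, 0.2365]
tcp_rot: [3.142, -0.0, 2.921]
force: [0.2, 0.1, 0.7]
grip_width: 0.08
grip_force: 0.0
```

Run:
```python
from h import *
o,c=cap('wrist','w1.png'); np.savez('w1.npz',**c,**{k:o[k] for k in('tool_pos','tcp_rot')}); print(o['tool_pos'],o['tcp_rot'],o['joint_vel'].max(),o['joints'][5])
```

```text
[0.43726813 0.15924796 0.23654961] [ 3.14150697e+00 -4.44154298e-04  2.92134311e+00] 0.016582147673972595 -1.1437082150744404
```

View pics/w1.png

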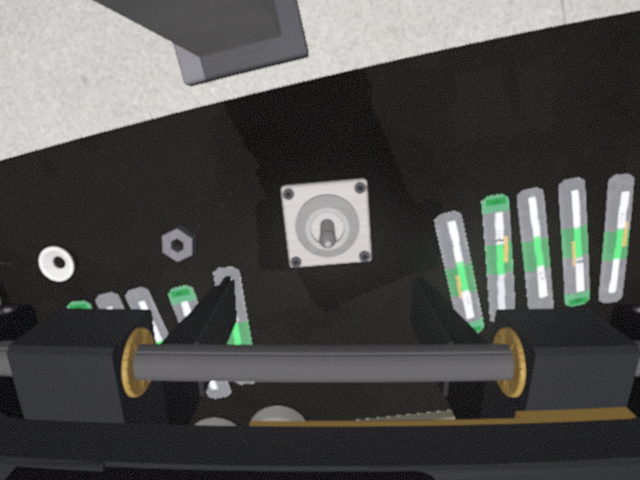

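The wrist view shows the arbor plate with its screws at about (288,194), (361,187), (365,257) and (295,262). The post tip is near (327,240) and the washer rim is centred near (327,226).

Run:
```python
from h import *
d=dict(np.load('w1.npz')); 
g=cv2.cvtColor(d['color'],cv2.COLOR_RGB2GRAY)
m=(g>110).astype(np.uint8); n,l,st,ce=cv2.connectedComponentsWithStats(m)
i=l[190,310]; print(st[i],ce[i])
cn=max(cv2.findContours((l==i).astype(np.uint8),0,1)[0],key=cv2.contourArea)
b=cv2.boxPoints(cv2.minAreaRect(cn)); print(b, 'plate',onz(d,b,.012,d).mean(0), np.linalg.norm(np.diff(onz(d,b,.012,d),axis=0),axis=1))
s=[(288,194),(361,187),(365,257),(295,262)]
print('screws',onz(d,s,.016,d).mean(0))
print('tip',onz(d,[(327,242)],.076,d))
for src in('top','scene'):
    t=dict(np.load(src+'.npz')); print(src,proj(t,[[*onz(d,b,.012,d).mean(0),.076],[*onz(d,b,.012,d).mean(0),.012]]))
crop=d['color'][170:275,270:380]; cv2.imwrite('pics/c.png',cv2.resize(crop,None,fx=5,fy=5,interpolation=3)[:,:,::-1])
```

```text
[ 281  179   91   89 6739] [326.68778751 222.38774299]
[[279.97186 185.17636]
 [365.97375 177.69794]
 [373.19702 260.76547]
 [287.19513 268.2439 ]] plate [0.45088819 0.15904528] [0.07938398 0.08089372 0.08397313]
screws [0.45164359 0.15948286]
tip [[0.44992889 0.15908898]]
top [[175.12653866 253.81469932]
 [181.37305432 257.349928  ]]
scene [[206.3655551  173.3028172 ]
 [209.49098492 188.4910286 ]]
```

View pics/c.png

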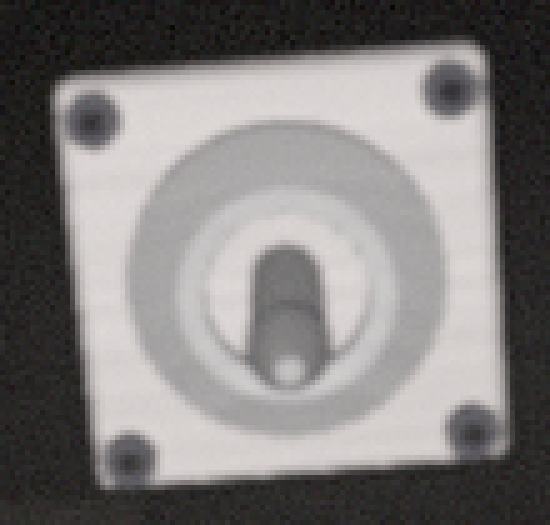

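The arbor axis is at about (0.451,0.159). Next I'll move over the washers.

Emit:
step_arm([
  [[0.08,-0.1,-0.42,0,0],[0.08,-0.1,-0.42,0,0],[0.08,-0.1,-0.42,0,0],[0.08,-0.1,-0.42,0,0],[0.08,-0.1,-0.42,0,0],[0.08,-0.1,-0.42,0,0],[0.08,-0.1,-0.42,0,0],[0.08,-0.1,-0.42,0,0],[0.08,-0.1,-0.42,0,0],[0.08,-0.1,-0.42,0,0]],
])

```text
clock: 2.6
tool_pos: [0.4439, -0.2753, 0.2363]
tcp_rot: [-3.141, 0.0, 2.919]
force: [-1.0, 0.0, 0.8]
grip_width: 0.0798
grip_force: 0.0
```

Emit:
step_arm([
  [[0.08,0,0,0,0],[0.08,0,0,0,0],[0.08,0,0,0,0]],
])

```text
clock: 2.9
tool_pos: [0.4437, -0.2716, 0.2368]
tcp_rot: [3.141, 0.0, 2.923]
force: [-0.1, 0.1, 0.4]
grip_width: 0.0801
grip_force: 0.0
```

Run:
```python
from h import *
d=dict(np.load('w1.npz'))
p=lambda x,y:(270+x/5,170+y/5)
print('screws',onz(d,[p(92,121),p(451,89),p(473,432),p(130,461)],.015,d).mean(0),'tip',onz(d,[p(290,372)],.076,d),'rim',onz(d,[p(286.5,278)],.018,d))
o,c=cap('wrist','w2.png'); np.savez('w2.npz',**c,**{k:o[k] for k in('tool_pos','tcp_rot')}); print(o['tool_pos'],o['tcp_rot'],abs(o['joint_vel']).max(),o['joints'][5])
```

```text
screws [0.45202473 0.15946065] tip [[0.45203892 0.1594358 ]] rim [[0.45098152 0.15965826]]
[ 0.44374323 -0.27163487  0.23681043] [3.14149321e+00 1.34945799e-04 2.92284005e+00] 0.004545189649971066 -2.0285187265662348
```

View pics/w2.png

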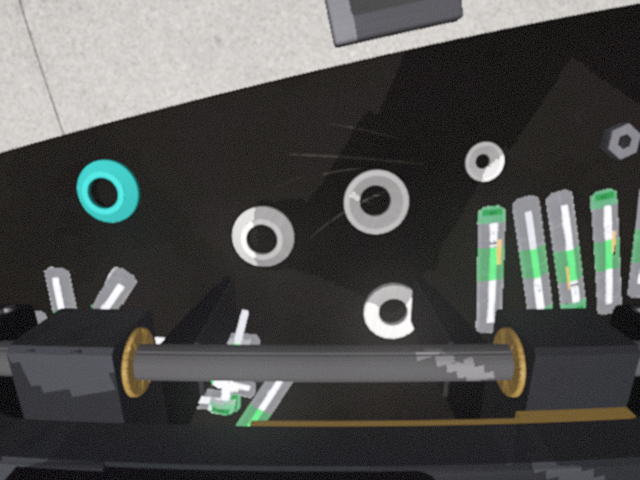

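The view shows the hollow-up washer at (376,201), the hollow-down at (263,236), the flat ring at (388,310), and a turquoise decoy at (107,191). I'll fit the two washers.

```bash
cat >> h.py <<'E'
def toolshift(obs,dxyz):
    return Rn.from_euler('xyz',obs['tcp_rot']).as_matrix().T@np.asarray(dxyz)
E
python3 - <<'E'
from h import *
d=dict(np.load('w2.npz')); g=cv2.cvtColor(d['color'],cv2.COLOR_RGB2GRAY)
for n,(u,v),z in(('up',(376,201),.0145),('down',(263,236),.004)):
    m=(g>85).astype(np.uint8)
    m[:v-45]=0;m[v+45:]=0;m[:,:u-45]=0;m[:,u+45:]=0
    m=cv2.morphologyEx(m,cv2.MORPH_OPEN,np.ones((3,3)))
    cn=max(cv2.findContours(m,0,1)[0],key=cv2.contourArea)
    h=cv2.convexHull(cn)[:,0].astype(float); w=onz(d,h,z,d).astype(np.float32)
    # enclosing circle & algebraic fit
    A=np.c_[2*w,np.ones(len(w))]; s=np.linalg.lstsq(A,(w**2).sum(1),rcond=None)[0]
    print(n,s[:2],'r',np.sqrt(s[2]+s[0]**2+s[1]**2),cv2.minEnclosingCircle(w*1000))
    print('shift to',toolshift(d,[*(s[:2]-d['tool_pos'][:2]),0]))
E
```

```text
up [ 0.44638457 -0.22263255] r 0.030835809630227962 ((446.38092041015625, -222.55996704101562), 30.994699478149414)
shift to [8.05571198e-03 4.84077410e-02 3.72660680e-06]
down [ 0.45823426 -0.33604541] r 0.031047418353743885 ((458.2547607421875, -336.16619873046875), 31.33749008178711)
shift to [-2.81235586e-02 -5.97308391e-02 -2.14451001e-06]
```

Emit:
step_arm([
  [[0.08,0.008,0.048,0.03,0],[0.08,0.008,0.048,0.08,0],[0.08,0.008,0.048,0.13,0],[0.08,0.008,0.048,0.17,0],[0.08,0.008,0.048,0.195,0],[0.08,0.008,0.048,0.208,0],[0.08,0.008,0.048,0.21,0],[0.08,0.008,0.048,0.21,0]],
])

```text
clock: 3.75
tool_pos: [0.4463, -0.2241, 0.0268]
tcp_rot: [3.141, -0.0, 2.922]
force: [0.3, -0.3, 0.3]
grip_width: 0.0799
grip_force: 0.0
```

Emit:
step_arm([
  [[0.05,0,0,0,0],[0.05,0,0,0,0],[0.05,0,0,0,0],[0.05,0,0,0,0],[0.05,0,0,0,0],[0.05,0,0,0,0],[0.05,0,0,0,0]],
], force=30)

```text
clock: 4.45
tool_pos: [0.4464, -0.2246, 0.0272]
tcp_rot: [-3.141, 0.001, 2.921]
force: [-0.8, 2.0, 7.3]
grip_width: 0.058
grip_force: 30.0
```

The grip width reads 58 mm instead of 60, with some vertical force, so I'll lift a little and check.

Emit:
step_arm([
  [[0.05,0,0,-0.005,0],[0.05,0,0,-0.02,0],[0.05,0,0,-0.05,0],[0.05,0,0,-0.09,0],[0.05,0,0,-0.12,0],[0.05,0,0,-0.12,0],[0.05,0,0,-0.12,0]],
])

```text
clock: 5.15
tool_pos: [0.446, -0.2245, 0.147]
tcp_rot: [-3.141, 0.001, 2.921]
force: [-0.7, 0.1, -1.8]
grip_width: 0.0582
grip_force: 30.0
```

Run:
```python
from h import *
o,c=cap('wrist','w3.png'); np.savez('w3.npz',**c,**{k:o[k] for k in('tool_pos','tcp_rot')}); print(o['tool_pos'],o['tcp_rot'],o['force'],o['ft_torque'],o['joints'][5])
```

```text
[ 0.44603972 -0.22447412  0.14697867] [-3.14122798e+00  1.09747244e-03  2.92077682e+00] [-0.67654002  0.09373802 -1.8415671 ] [-0.01775042  0.00267585 -0.03205971] -1.948698276659211
```

View pics/w3.png

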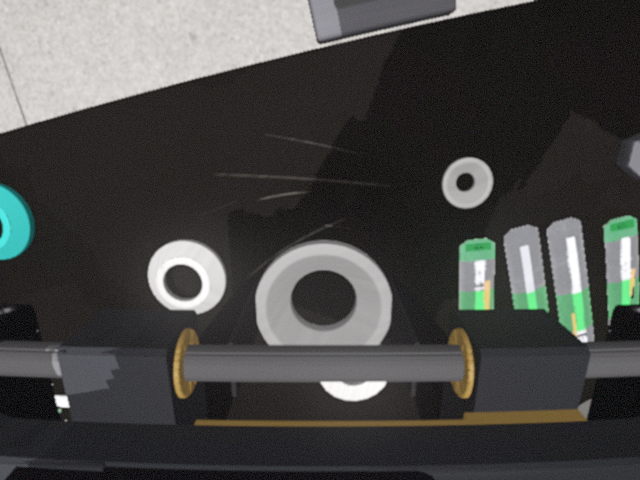

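The hollow-up washer is held level between the fingers, with its rim centred near (324,305). I'll fit the held rim to get its in-hand offset.

Run:
```python
from h import *
from scipy.optimize import least_squares
d=dict(np.load('w3.npz')); g=cv2.cvtColor(d['color'],cv2.COLOR_RGB2GRAY)
m=(g>75).astype(np.uint8); m[335:]=0; m[:230]=0; m[:,:235]=0; m[:,415:]=0
m=cv2.morphologyEx(m,cv2.MORPH_OPEN,np.ones((3,3)))
cn=max(cv2.findContours(m,0,1)[0],key=cv2.contourArea)[:,0]
h=cv2.convexHull(cn)[:,0].astype(float); h=h[h[:,1]<325]
for z in(.130,.1348,.14):
    w=onz(d,h,z,d); f=least_squares(lambda p:np.linalg.norm(w-p[:2],axis=1)-p[2],[.446,-.224,.03]).x
    print(z,f,toolshift(d,[*(f[:2]-d['tool_pos'][:2]),0]), len(h))
P=np.array([.4518,.1595])
print('to post, by tcp:',toolshift(d,[*(P-d['tool_pos'][:2]),0]))
```

```text
0.13 [ 0.44674066 -0.22501909  0.03093952] [-8.03287887e-04 -3.78217326e-04  1.01951219e-06] 31
0.1348 [ 0.44453138 -0.22451961  0.03004362] [ 1.46175666e-03 -3.74749392e-04 -1.46757761e-06] 31
0.14 [ 0.44213798 -0.22397849  0.02907306] [ 3.91555453e-03 -3.70992397e-04 -4.16192449e-06] 31
to post, by tcp: [ 7.84797464e-02  3.75912470e-01 -2.23214338e-04]
```

Emit:
step_arm([
  [[0.05,0.078,0.376,0,0],[0.05,0.078,0.376,0,0],[0.05,0.078,0.376,0,0],[0.05,0.078,0.376,0,0],[0.05,0.078,0.376,0,0],[0.05,0.078,0.376,0,0],[0.05,0.078,0.376,0,0],[0.05,0.078,0.376,0,0],[0.05,0.078,0.376,0,0],[0.05,0.078,0.376,0,0]],
])

```text
clock: 6.2
tool_pos: [0.4517, 0.1598, 0.1454]
tcp_rot: [-3.141, -0.002, 2.923]
force: [-0.5, 0.2, -0.6]
grip_width: 0.0581
grip_force: 30.0
```

Emit:
step_arm([
  [[0.05,0,0,0,0],[0.05,0,0,0,0],[0.05,0,0,0,0]],
])

```text
clock: 6.5
tool_pos: [0.4525, 0.1586, 0.1465]
tcp_rot: [-3.142, -0.0, 2.919]
force: [-0.2, 0.0, -0.6]
grip_width: 0.0582
grip_force: 30.0
```

Run:
```python
from h import *
o,c=cap('wrist','w4.png'); np.savez('w4.npz',**c,**{k:o[k] for k in('tool_pos','tcp_rot')}); print(o['tool_pos'],o['force'],toolshift(o,[*(np.array([.4518,.1595])-o['tool_pos'][:2]),0]))
```

```text
[0.45247392 0.15855528 0.14651663] [-0.23654495  0.00632435 -0.60846045] [8.65656298e-04 7.72848623e-04 1.63121321e-07]
```

View pics/w4.png

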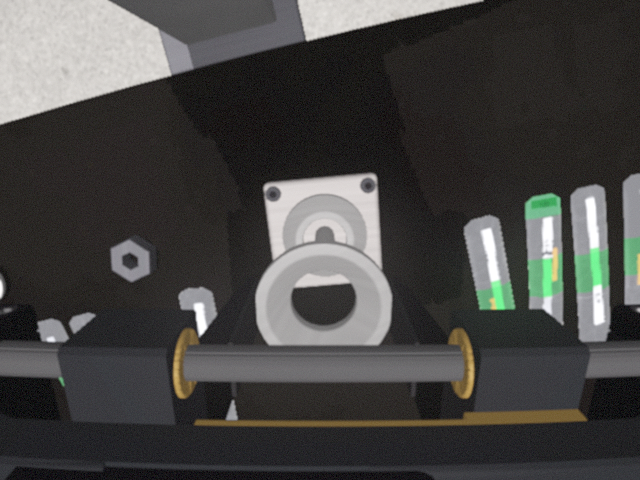

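The held washer, centred at column 324, lines up with the post at column 325. Now I'll descend.

Emit:
step_arm([
  [[0.05,0.001,0.001,0.02,0],[0.05,0.001,0.001,0.04,0],[0.05,0.001,0.001,0.06,0],[0.05,0.001,0.001,0.075,0],[0.05,0.001,0.001,0.085,0],[0.05,0.001,0.001,0.088,0],[0.05,0.001,0.001,0.089,0],[0.05,0.001,0.001,0.09,0],[0.05,0.001,0.001,0.09,0]],
])

```text
clock: 7.45
tool_pos: [0.4519, 0.1607, 0.0571]
tcp_rot: [3.141, 0.001, 2.921]
force: [0.1, -0.9, -0.7]
grip_width: 0.0582
grip_force: 30.0
```

Emit:
step_arm([
  [[0.05,0,0,0.0005,0],[0.05,0,0,0.001,0],[0.05,0,0,0.0015,0],[0.05,0,0,0.0015,0]],
])

```text
clock: 7.85
tool_pos: [0.4516, 0.1607, 0.0551]
tcp_rot: [3.141, 0.0, 2.921]
force: [-0.6, -0.8, -0.3]
grip_width: 0.0584
grip_force: 30.0
```

Emit:
step_arm([
  [[0.05,0,-0.001,0.0005,0],[0.05,0,-0.001,0.001,0],[0.05,0,-0.001,0.001,0]],
])

```text
clock: 8.15
tool_pos: [0.4514, 0.1596, 0.0543]
tcp_rot: [3.142, 0.0, 2.921]
force: [-0.8, -0.5, 2.8]
grip_width: 0.0577
grip_force: 30.0
```

Emit:
step_arm([
  [[0.05,0,0,0.0005,0],[0.05,0,0,0.001,0],[0.05,0,0,0.001,0]],
])

```text
clock: 8.45
tool_pos: [0.4514, 0.1596, 0.0541]
tcp_rot: [3.141, 0.001, 2.921]
force: [-4.6, -2.4, 19.3]
grip_width: 0.0581
grip_force: 30.0
```

Contact is firm at the expected height, so I'll release and rise.

Emit:
step_arm([
  [[0.078,0,0,-0.001,0],[0.078,0,0,-0.001,0],[0.078,0,0,-0.001,0],[0.078,0,0,-0.001,0],[0.078,0,0,-0.03,0],[0.078,0,0,-0.07,0],[0.078,0,0,-0.11,0],[0.078,0,0,-0.15,0],[0.078,0,0,-0.18,0],[0.078,0,0,-0.18,0]],
])

```text
clock: 9.45
tool_pos: [0.4526, 0.16, 0.2366]
tcp_rot: [3.139, 0.006, 2.921]
force: [0.5, 0.8, -0.5]
grip_width: 0.0782
grip_force: 0.0
```

Emit:
step_arm([
  [[0.078,0,0,0,0],[0.078,0,0,0,0]],
])

```text
clock: 9.65
tool_pos: [0.4509, 0.1596, 0.232]
tcp_rot: [-3.141, -0.002, 2.921]
force: [0.3, 0.5, -0.1]
grip_width: 0.0785
grip_force: 0.0
```

Run:
```python
from h import *
o,c=cap('wrist','w5.png'); np.savez('w5.npz',**c,**{k:o[k] for k in('tool_pos','tcp_rot')}); print(o['tool_pos'],o['force'])
print('to down washer',toolshift(o,[*(np.array([.4582,-.336])-o['tool_pos'][:2]),0]))
s=eyes.capture('scene')['color'][150:220,170:250]
cv2.imwrite('pics/w5c.png',np.hstack([cv2.resize(c['color'][150:290,255:395],(400,400),interpolation=3),cv2.resize(s,(400,400),interpolation=3)])[:,:,::-1])
```

```text
[0.45092376 0.15955527 0.23202225] [ 0.29979966  0.45229565 -0.14597586]
to down washer [-1.15657151e-01 -4.81924664e-01  1.17130244e-04]
```

View pics/w5c.png

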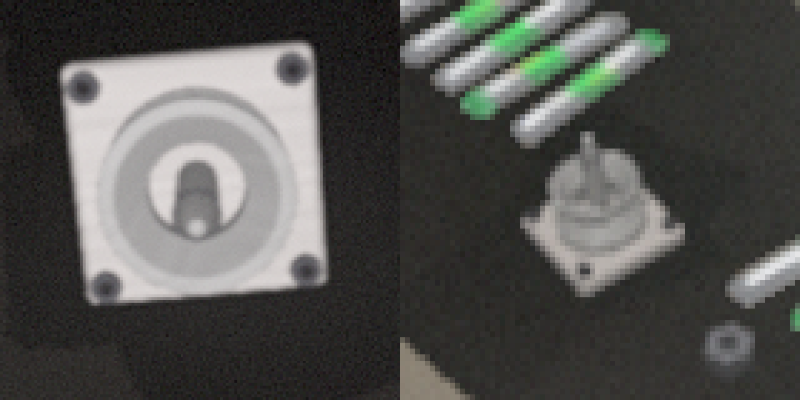

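The washer is seated level and centred on the post. Next is the hollow-down washer.

Emit:
step_arm([
  [[0.08,-0.116,-0.482,0,0],[0.08,-0.116,-0.482,0,0],[0.08,-0.116,-0.482,0,0],[0.08,-0.116,-0.482,0,0],[0.08,-0.116,-0.482,0,0],[0.08,-0.116,-0.482,0,0],[0.08,-0.116,-0.482,0,0],[0.08,-0.116,-0.482,0,0],[0.08,-0.116,-0.482,0,0],[0.08,-0.116,-0.482,0,0]],
])

```text
clock: 10.75
tool_pos: [0.4584, -0.3384, 0.2319]
tcp_rot: [3.141, -0.001, 2.92]
force: [0.5, -0.1, -0.1]
grip_width: 0.0802
grip_force: 0.0
```

Emit:
step_arm([
  [[0.08,0,0,0,0],[0.08,0,0,0,0],[0.08,0,0,0,0]],
])

```text
clock: 11.05
tool_pos: [0.4589, -0.335, 0.2324]
tcp_rot: [3.141, -0.001, 2.921]
force: [-0.0, 0.3, -0.8]
grip_width: 0.08
grip_force: 0.0
```

Run:
```python
from h import *
o,c=cap('wrist','w6.png'); d={**c,**{k:o[k] for k in('tool_pos','tcp_rot')}}
g=cv2.cvtColor(c['color'],cv2.COLOR_RGB2GRAY)
u,v=proj(c,[.4582,-.336,.004],o)[0].astype(int); print(u,v,o['tool_pos'])
m=(g>85).astype(np.uint8); m[:v-45]=0;m[v+45:]=0;m[:,:u-45]=0;m[:,u+45:]=0
m=cv2.morphologyEx(m,cv2.MORPH_OPEN,np.ones((3,3)))
h=cv2.convexHull(max(cv2.findContours(m,0,1)[0],key=cv2.contourArea))[:,0].astype(float); w=onz(d,h,.004,d)
A=np.c_[2*w,np.ones(len(w))]; s=np.linalg.lstsq(A,(w**2).sum(1),rcond=None)[0]
print(s[:2],np.sqrt(s[2]+s[0]**2+s[1]**2),toolshift(d,[*(s[:2]-d['tool_pos'][:2]),0]))
```

```text
322 209 [ 0.45885023 -0.33504411  0.23238547]
[ 0.45793852 -0.33547705] 0.030880039307489546 [ 7.95048175e-04 -6.21717165e-04  4.72482173e-07]
```

Emit:
step_arm([
  [[0.08,0.001,-0.0005,0.04,0],[0.08,0.001,-0.0005,0.08,0],[0.08,0.001,-0.0005,0.12,0],[0.08,0.001,-0.0005,0.16,0],[0.08,0.001,-0.0005,0.185,0],[0.08,0.001,-0.0005,0.198,0],[0.08,0.001,-0.0005,0.204,0],[0.08,0.001,-0.0005,0.207,0],[0.08,0.001,-0.0005,0.208,0],[0.08,0.001,-0.0005,0.208,0]],
])

```text
clock: 12.1
tool_pos: [0.4583, -0.3365, 0.026]
tcp_rot: [-3.141, 0.001, 2.921]
force: [-0.5, 0.4, -0.3]
grip_width: 0.08
grip_force: 0.0
```

Emit:
step_arm([
  [[0.08,0,0,0,0],[0.05,0,0,0,0],[0.05,0,0,0,0],[0.05,0,0,0,0],[0.05,0,0,0,0],[0.05,0,0,0,0],[0.05,0,0,0,0],[0.05,0,0,0,0]],
], force=30)

```text
clock: 12.9
tool_pos: [0.458, -0.3363, 0.0252]
tcp_rot: [3.142, 0.0, 2.921]
force: [-1.0, 0.2, 2.5]
grip_width: 0.0581
grip_force: 30.0
```

The tips are 3 mm up on a 6 mm rim, so I'll regrip about 1.5 mm lower.

Emit:
step_arm([
  [[0.068,0,0,0,0],[0.068,0,0,0,0],[0.068,0,0,0.001,0],[0.068,0,0,0.0015,0],[0.05,0,0,0.0015,0],[0.05,0,0,0.0015,0],[0.05,0,0,0.0015,0],[0.05,0,0,0.0015,0],[0.05,0,0,0.0015,0]],
], force=30)

```text
clock: 13.8
tool_pos: [0.4579, -0.3363, 0.0236]
tcp_rot: [3.141, -0.0, 2.921]
force: [0.2, 0.7, -1.1]
grip_width: 0.0582
grip_force: 30.0
```

Emit:
step_arm([
  [[0.05,0,0,-0.005,0],[0.05,0,0,-0.02,0],[0.05,0,0,-0.05,0],[0.05,0,0,-0.09,0],[0.05,0,0,-0.12,0],[0.05,0,0,-0.12,0],[0.05,0,0,-0.12,0],[0.05,0,0,-0.12,0]],
])

```text
clock: 14.6
tool_pos: [0.4575, -0.3359, 0.1426]
tcp_rot: [3.141, -0.001, 2.921]
force: [0.1, -0.2, -1.7]
grip_width: 0.0581
grip_force: 30.0
```

Run:
```python
from h import *
o,c=cap('wrist','w7.png'); print(o['tool_pos'],o['force'],o['ft_torque'],o['grip_width'],toolshift(o,[*(np.array([.4518,.1595])-o['tool_pos'][:2]),0]))
# compare outline centre with the one expected for a washer centred on the TCP
d={**c,**{k:o[k] for k in('tool_pos','tcp_rot')}}
g=cv2.cvtColor(c['color'],cv2.COLOR_RGB2GRAY); a=np.linspace(0,2*np.pi,72)[:,None]
zu=o['tool_pos'][2]-.0237
for r,z in((.03,.003),(.015,.015)):
    P=proj(c,np.c_[o['tool_pos'][0]+r*np.cos(a),o['tool_pos'][1]+r*np.sin(a),0*a+zu+z],o); print(P.min(0),P.max(0),P.mean(0))
    cv2.polylines(c['color'],[P.astype(np.int32)],True,(255,0,0),1)
cv2.imwrite('pics/w7c.png',cv2.resize(c['color'][190:390,190:460],None,fx=2.9,fy=2.9)[:,:,::-1])
```

```text
[ 0.45752504 -0.33594776  0.14262385] [ 0.14734067 -0.23429088 -1.67654795] [-0.05629026  0.06240941 -0.0094805 ] 0.0580507087010397 [0.1141117  0.48216118 0.00061223]
[257.90569736 237.79949772] [389.98760201 359.2382827 ] [324.14004387 300.77274098]
[288.81775511 280.35190807] [359.21767352 344.41699785] [324.12114257 313.23301878]
```

View pics/w7c.png

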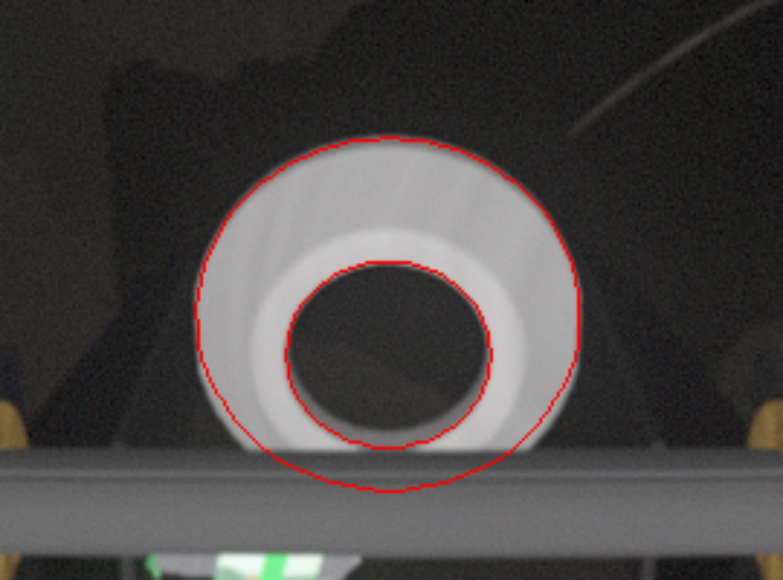

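The held hollow-down washer matches the predicted outline, so it is level and centred on the TCP. I'll carry it to the post.

Emit:
step_arm([
  [[0.05,0.114,0.482,0,0],[0.05,0.114,0.482,0,0],[0.05,0.114,0.482,0,0],[0.05,0.114,0.482,0,0],[0.05,0.114,0.482,0,0],[0.05,0.114,0.482,0,0],[0.05,0.114,0.482,0,0],[0.05,0.114,0.482,0,0],[0.05,0.114,0.482,0,0],[0.05,0.114,0.482,0,0]],
])

```text
clock: 15.65
tool_pos: [0.4515, 0.1612, 0.1427]
tcp_rot: [-3.141, -0.002, 2.921]
force: [0.2, -0.9, -1.2]
grip_width: 0.0579
grip_force: 30.0
```

Emit:
step_arm([
  [[0.05,0,0,0,0],[0.05,0,0,0,0],[0.05,0,0,0,0],[0.05,0,0,0,0]],
])

```text
clock: 16.05
tool_pos: [0.4523, 0.1578, 0.1433]
tcp_rot: [-3.141, -0.001, 2.919]
force: [-0.0, 0.4, -1.6]
grip_width: 0.0578
grip_force: 30.0
```

Run:
```python
from h import *
o=arm.get_obs(); print(o['tool_pos'],o['force'],toolshift(o,[*(np.array([.4518,.1595])-o['tool_pos'][:2]),.0657-o['tool_pos'][2]]))
```

```text
[0.45233332 0.15778753 0.14334273] [-0.00726108  0.44562966 -1.59962219] [0.00084559 0.00157284 0.07764291]
```

Emit:
step_arm([
  [[0.05,0.001,0.001,0.02,0],[0.05,0.001,0.001,0.04,0],[0.05,0.001,0.001,0.055,0],[0.05,0.001,0.001,0.065,0],[0.05,0.001,0.001,0.071,0],[0.05,0.001,0.001,0.074,0],[0.05,0.001,0.001,0.075,0],[0.05,0.001,0.001,0.075,0],[0.05,0.001,0.001,0.075,0]],
])

```text
clock: 16.95
tool_pos: [0.4517, 0.1602, 0.069]
tcp_rot: [3.141, 0.001, 2.921]
force: [0.9, 0.3, -1.0]
grip_width: 0.0584
grip_force: 30.0
```

Emit:
step_arm([
  [[0.05,0,0,0.0005,0],[0.05,0,0,0.001,0],[0.05,0,0,0.001,0]],
])

```text
clock: 17.25
tool_pos: [0.4515, 0.1602, 0.0677]
tcp_rot: [3.141, 0.0, 2.921]
force: [0.3, 0.4, -1.5]
grip_width: 0.0582
grip_force: 30.0
```

Emit:
step_arm([
  [[0.05,0,-0.0005,0.0005,0],[0.05,0,-0.0005,0.001,0],[0.05,0,-0.0005,0.0015,0],[0.05,0,-0.0005,0.0015,0]],
])

```text
clock: 17.65
tool_pos: [0.4514, 0.1597, 0.066]
tcp_rot: [3.142, -0.0, 2.921]
force: [0.0, 0.2, -1.8]
grip_width: 0.0582
grip_force: 30.0
```

Emit:
step_arm([
  [[0.05,0,0,0.0005,0],[0.05,0,0,0.0005,0],[0.05,0,0,0.0005,0]],
])

```text
clock: 17.95
tool_pos: [0.4514, 0.1597, 0.0656]
tcp_rot: [3.142, -0.0, 2.921]
force: [-0.4, 0.6, -0.2]
grip_width: 0.0581
grip_force: 30.0
```

Emit:
step_arm([
  [[0.05,0,0,0.0005,0],[0.05,0,0,0.0005,0],[0.05,0,0,0.0005,0]],
])

```text
clock: 18.25
tool_pos: [0.4514, 0.1597, 0.0654]
tcp_rot: [3.141, 0.0, 2.921]
force: [-0.6, 0.1, 5.2]
grip_width: 0.0579
grip_force: 30.0
```

Seated. I'll release, retreat and check.

Emit:
step_arm([
  [[0.078,0,0,0,0],[0.078,0,0,0,0],[0.078,0,0,0,0],[0.078,0,0,0,0],[0.078,0,0,-0.03,0],[0.078,0,0,-0.07,0],[0.078,0,0,-0.11,0],[0.078,0,0,-0.15,0],[0.078,0,0,-0.17,0],[0.078,0,0,-0.17,0]],
])

```text
clock: 19.25
tool_pos: [0.4522, 0.1599, 0.2377]
tcp_rot: [3.139, 0.005, 2.921]
force: [-1.1, -0.0, -1.1]
grip_width: 0.078
grip_force: 0.0
```

Emit:
step_arm([
  [[0.078,0,0,0,0],[0.078,0,0,0,0],[0.078,0,0,0,0],[0.078,0,0,0,0]],
])

```text
clock: 19.65
tool_pos: [0.4512, 0.1596, 0.2343]
tcp_rot: [-3.141, -0.002, 2.921]
force: [0.1, -0.1, 0.7]
grip_width: 0.0783
grip_force: 0.0
```

Run:
```python
from h import *
o,c=cap('wrist','w8.png'); print(o['tool_pos'],o['grip_width'])
# numeric check: top-face bore circle (dark hole edge) expected at z=.057, outer rim at z=.045 about the post axis
g=cv2.cvtColor(c['color'],cv2.COLOR_RGB2GRAY).astype(np.float32); a=np.linspace(0,2*np.pi,120,endpoint=False)
gm=cv2.magnitude(cv2.Sobel(g,5,1,0),cv2.Sobel(g,5,0,1))
def sc(x,y,z,r):
    P=proj(c,np.c_[x+r*np.cos(a),y+r*np.sin(a),0*a+z],o).astype(np.float32)
    return cv2.remap(gm,P[:,:1],P[:,1:],1).mean()
for r,zs in((.03,.045),(.02,.057),(.015,.057)):
    best=max((sc(.4518+i/2e3,.1595+j/2e3,z,r),i/2,j/2,z) for i in range(-10,11) for j in range(-10,11) for z in(zs-.003,zs,zs+.003))
    print(r,best)
```

```text
[0.45122091 0.15960294 0.2342751 ] 0.07828173870410302
0.03 (np.float32(149.66046), 0.0, 0.0, 0.048)
0.02 (np.float32(100.5298), 5.0, -5.0, 0.060000000000000005)
0.015 (np.float32(137.51173), 0.5, -0.5, 0.054)
```

The rim and bore both fit within 0.7 mm of the post axis at about the seated height, so I'm handing in.

```bash
python3 -c "
from rig import arm; print(arm.hand_in())"
```

```text
the job is handed in; nothing more can be done
None
```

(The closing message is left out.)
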